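# Clamp a display tray in the decorating fixture with the ball knob

### The job

Slide the loose tray straight back until its far edge sits square against the fixture's back fence, then turn the smooth ball knob clockwise until the jaw has pushed the tray against the side fence and holds it firmly (about 12 N). Do not ram the tray or over-tighten the jaw, and leave the jar, mug and bowl alone.

Things in the scene. Friction and masses are not known exactly. Their poses are not given: they have to be found in the camera images.
- fixture: Fixture fixed to the counter: aluminium base plate 10 mm thick, origin on its underside, z up, +x towards the back fence, +y towards the clamp; plate spans x -120..120, y -115..185 mm. Clamp housing (70 by 55 mm, top z = 62 mm) centred at x = 20, y = 148 mm carries the ball knob on top and the jaw on its -y side. All offsets named here are in this frame.
- tray_home (a point): Point of the fixture at x = 20, y = -20, z = 24 mm. With its far edge flat on the back fence the tray's centre has this x; its y is as the side fence gives. Back fence: bar with its tray-side face at x = 95 mm, y -105..65, top z = 40 mm. Side fence: like bar along x, x -45..85, adjustable: its tray-side face stands anywhere from y = -94 to -86 mm (not measured).
- tray_center (a point): Centre (half-way up) of the loose lime tray, open and empty, 150 (x) by 130 (y) by 28 mm high, walls and floor 5 mm, 0.3 to 0.6 kg. It stands on the base plate (underside z = 10 mm), 15 to 35 mm short of the back fence, up to 0.06 rad askew. It may be pushed by its near (-x) wall. It cracks if the jaw squeezes it with over 26 N or the hand rams it with over 45 N.
- ball_center (a point): Centre of the smooth black ball knob, 52 mm diameter, on a 14 mm stem above the housing; fixture x = 20, y = 145, z = 112 mm. It turns about the vertical through this point and keeps its height. Slippery (friction about 0.3): flat pads must close across its widest part, level with this point, or they squeeze off. 40 N of grip there passes about 0.6 N m of turning, less grip slips sooner.
- knob (a joint): Turn of the ball knob, rad, clockwise from above positive, 0 to 4.2, starts 0 to 0.6. Moves the jaw 12 mm per rad. Dry friction 0.2 N m holds it where left (to 16 N); felt at rest it may read -0.2 to 0.2, so compare like moves. Above free turning each N on the tray adds 0.012 N m: 0.03 sliding the tray, 0.14 at the right 12 N (7 to 20 will do), 0.31 at 26 N. Past the side fence, met at 2.3 to 3 rad, 7 N per 0.1 rad.
- jaw: The clamp's jaw, a plate 70 mm (x) by 26 mm high with a rubber face that gives 1 mm per 6 N, that travels to the fixture's -y; origin at the middle of the lower edge of its uncompressed tray-side face, at x = 20, z = 13 mm, y = 72 mm less 12 mm per rad of knob turn.
- sugar_jar: Glass jar with a steel cap, 70 mm in diameter, 120 mm high, origin under its centre. Leave alone.
- mug: White mug, 80 mm in diameter, 95 mm high, handle at its +y, origin under its centre. Leave alone.
- bowl: Steel bowl, 120 mm in diameter, 50 mm high, origin under its centre. Leave alone.
Not all that is in view belongs to the job. Of the things that look like the part that bears tray_center, the largest one is meant.

How it is judged (in metres and radians):
On the way, in this order (a step that is already met when the one before it is completed fails the run):
1. the tray is square against the back fence, jaw not yet clamping (x of tray_center in the frame of fixture above 0.0165 m and angle between the x axis of tray_center and the x axis of fixture, either way round below 0.03 rad and contact force between jaw and tray below 3 N), for 0.2 s.
2. the jaw holds the tray firmly against the side fence (contact force between jaw and tray above 7 N), for 0.3 s.
At the end, for the whole second after the job is handed in: The tray lies flat on the base plate, its far edge within 4.5 mm of the back fence and within 0.03 rad of square, at rest, and the jaw holds it against the side fence with 7 to 20 N after the knob is let go (x of tray_center in the frame of fixture above 0.0155 m and angle between the x axis of tray_center and the x axis of fixture, either way round below 0.03 rad and z of tray_center in the frame of fixture below 0.028 m and angle between tray_center's own z axis and vertical below 0.03 rad and contact force between jaw and tray between 7 and 20 N and linear speed of tray below 0.01 m/s); the robot touches nothing.
It fails at once if the tray is over-tightened: the jaw presses it with more than 26 N (contact force between jaw and tray above 26 N).
It fails at once if the tray is rammed by the hand with more than 45 N (contact force between the fingers and tray above 45 N).
It fails at once if the jar, mug or bowl is shifted by more than 20 mm (distance of any of sugar_jar, mug, bowl from where it was at the start of the episode above 0.02 m).
It also fails if it takes over 67 s, if anything falls off the work surface, if the arm or the gripper's body presses on something with over 40 N, if the wrist force passes 120 N, or if a joint passes its speed limit or range.

### The arm

A 6-joint arm with a two-finger parallel gripper is mounted at the origin on the work surface. World frame = base frame: x ahead of the robot, y to its left, z up, the work surface at z = 0. Lengths are in mm, angles in rad, forces in N, time in s.
With the tool pointing down it reaches from about 400 to 925 mm from the base axis. Payload 12.5 kg.
Tool frame: the origin (TCP) lies on the centre line of the jaws, within the pads' length; the fingertips stand 19 mm ahead of it and the grasp point (between the pads) is the TCP; z points along the fingers, y is the line along which they close (so a half turn about z gives the same grasp; the last joint's range is limited). The gripper opens to 95 mm and grips with 3 to 60 N. Pads are 20 mm wide; open, the fingers measure 119 mm over their backs; the gripper's body (75 mm by 180 mm) begins 59 mm behind the grasp point.
Start: joints at [-1.317, 0.491, 1.559, -0, 1.092, -0.106], TCP at [220.077, -584.988, 233.661] pointing down, gripper open.
Joint ranges: [-3.1, 3.1], [-0.84, 2.19], [0.05, 2.79], [-1.13, 4.28], [0.06, 2.93], [-2.69, 2.69]. Speed limits (rad/s): [2.22, 2.22, 2.79, 3.14, 3.14, 3.14].

### API

Orientations are given as [roll, pitch, yaw] about the fixed x, y, z axes, in that order (R = Rz(yaw) Ry(pitch) Rx(roll)).
In Python, from cell import state, read_camera, job_done gives the robot as it stands.
- The arm moves only by the tool arm_command, never from a script. Its argument "deltas" is a list of rows, each an object of numbers: "dx", "dy", "dz": the shift along the world's x, y, z in m; "yaw": the turn about the world's z in degrees. In form: [{"dx": .., "dy": .., "dz": .., "yaw": ..}, ...]. A call has 1 to 20 rows; each row shifts and turns the commanded pose from where the row before left it; what a row does not reach is not made up. A row lasts 1/10 s, in which the tool goes at most 50 mm and 8.59 degrees, less where a joint would pass 70% of its speed; a pose out of reach is approached as far as the arm can. A call with a gripper value outside its range is refused whole. "gripper" is the finger opening in m, from 0 to 0.0951, set as the call begins (left out, the last holds). The fingers move at their own pace and stop on an object; the grip force is fixed at half the most. Time passes only in rows, so rows that do not move let the fingers close. It gives the time, the measured TCP pose, the force, the opening and the grip force at its end, in the units of the state.
- state(): the state, without advancing time (a new reading comes with each control period).
- read_camera(name): name is "side" or "top"; returns a dict with "color" (400x640x3 uint8, red, green, blue), "range_z" (400x640 float32, mm along the optical axis (not along the pixel's ray), 0 where there is no reading), "fx", "fy", "cx", "cy" (pixels), "extrinsics" (4x4, takes a point from camera to world coordinates). Camera axes: x right, y up, looking along -z (the intrinsics and any distortion apply to the point x, -y, -z); pixel columns grow to the right and rows downward; lengths in mm; the calibration is good to about 2 mm. A picture is of the moment at which its call begins.
- job_done(): hands the job in; it is judged then, once.
The state is a dict: "t": time; "joints": joint angles; "qvel": joint speeds; "tau": joint torques, N m; "eef_pos": TCP position; "tcp_rot": TCP orientation; "ft_force": force on the tool from outside, world axes, zero at the start; "moment": the same for the moment, N m; "opening": opening from 0.0 (shut) to 1.0 (fully open); "grip_force": force on a finger pad.
Only numpy, scipy, OpenCV 4.12 (cv2) and the standard library are available. Lean on these libraries where they do the work, as an engineer would, in place of code of your own. Each camera call takes 0.05 s, during which the arm holds its last target. There are 200 camera calls.

## Working session

There is one attempt and no reset: what is moved stays moved. The work goes in short steps, Python scripts to look and compute and a tool call to move; the robot and the scene stay as the last step left them, time stands still between calls to the robot, and variables do not carry over. Pictures are saved under pics/ and viewed, at most 10 in all, crops included, and the job is handed in when it is done.

Besides the shell and the picture viewer there is one more tool, called after ">>>" as name(argument=value, ...), one argument or row to a line, values as JSON. arm_command: Moves the arm, as the interface text tells. Its arguments: {"type":"object","properties":{"deltas":{"type":"array"},"gripper":{"type":"number"}},"required":["deltas"]}

```bash
mkdir -p pics
cat > h.py <<'E'
import numpy as np, cv2
from cell import state, read_camera, job_done
def world(c,u,v,z=None):
    """pixel arrays -> world; z: plane height mm, else depth"""
    u=np.asarray(u,float);v=np.asarray(v,float)
    d=np.stack([(u-c['cx'])/c['fx'],-(v-c['cy'])/c['fy'],-np.ones_like(u)],-1)
    E=np.array(c['extrinsics']);R=E[:3,:3];t=E[:3,3]
    w=d@R.T
    if z is None: s=c['range_z'][v.astype(int),u.astype(int)]
    else: s=(z-t[2])/w[...,2]
    return t+w*np.asarray(s)[...,None]
E
python3 - <<'E'
from h import *
import pickle
for n in('top','side'):
    c=read_camera(n);pickle.dump(c,open(n+'0.pkl','wb'))
    cv2.imwrite(f'pics/{n}0.png',c['color'][:,:,::-1]); print(n,[c[k] for k in('fx','fy','cx','cy')],np.round(c['extrinsics'],3).tolist(),[k for k in c])
print(state())
E
```

```text
top [382.7088510039527, 382.7088510039527, 318.9779943584621, 209.6803967841073] [[-0.024, 0.997, -0.07, 493.659], [-1.0, -0.024, 0.009, 14.01], [0.007, 0.07, 0.997, 1027.846], [0.0, 0.0, 0.0, 1.0]] ['color', 'range_z', 'fx', 'fy', 'cx', 'cy', 'extrinsics']
side [383.83510885265645, 383.83510885265645, 321.2803679976385, 203.5810241664536] [[-0.976, 0.157, -0.152, 393.639], [-0.218, -0.625, 0.75, 787.074], [0.023, 0.765, 0.644, 790.943], [0.0, 0.0, 0.0, 1.0]] ['color', 'range_z', 'fx', 'fy', 'cx', 'cy', 'extrinsics']
{'t': 0.1, 'joints': array([-1.31659261e+00,  4.91485492e-01,  1.55938018e+00, -2.94066813e-05,
        1.09169222e+00, -1.05628873e-01]), 'qvel': array([-0.00048462, -0.00411204, -0.00118837,  0.00026997, -0.0007642 ,
       -0.00030246]), 'tau': array([ 1.59597439e-03, -6.13621545e+01, -2.58606809e+01,  6.94089546e-02,
        4.69822646e-02, -7.93348909e-05]), 'eef_pos': array([ 220.02327562, -584.78691888,  233.13160682]), 'tcp_rot': array([-3.14063005e+00, -7.58301604e-05,  3.59846126e-01]), 'ft_force': array([-0.14458504,  0.04336204, -0.0622595 ]), 'moment': array([-0.02436438,  0.00486554,  0.00340372]), 'grip_force': 0.0, 'opening': 0.9994231658837446}
```

View pics/top0.png

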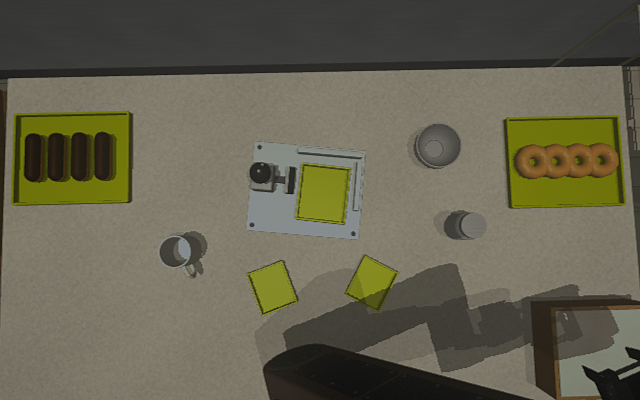

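View pics/side0.png

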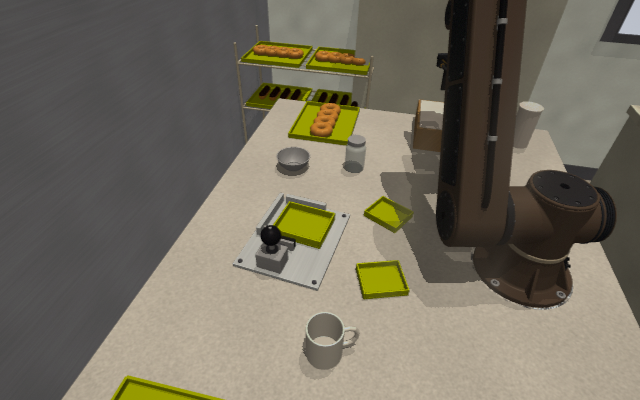

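Top view: lime candidates are the tray on the fixture (324,194), small trays at (273,288) and (371,281), and filled bakery trays at (72,158) and (565,162). The one on the plate, empty and larger than the other two empties, is meant. The knob is the black ball at (262,171), the jaw is at (291,180), the back fence at the top and the side fence on the right. The bowl (438,147), jar (466,225) and mug (178,252) are clear of it.

Run:
```python
from h import *
import pickle
T=pickle.load(open('top0.pkl','rb'));S=pickle.load(open('side0.pkl','rb'))
im=T['color'];hsv=cv2.cvtColor(im,cv2.COLOR_RGB2HSV)
lime=cv2.inRange(hsv,(22,120,60),(40,255,255))
n,l,st,ce=cv2.connectedComponentsWithStats(lime)
for i in range(1,n):
    if st[i,4]>200: print('lime',ce[i],st[i])
i=l[194,324]; 
def rect(m,z):
    cs=max(cv2.findContours(m,cv2.RETR_EXTERNAL,cv2.CHAIN_APPROX_NONE)[0],key=cv2.contourArea)[:,0]
    p=world(T,cs[:,0],cs[:,1],z)[:,:2].astype(np.float32)
    return cv2.minAreaRect(p)
print('tray',rect((l==i).astype(np.uint8),38))
# plate: points at height 5..15 by depth, greyish
vv,uu=np.mgrid[0:400,0:640]
W=world(T,uu,vv)
z=W[...,2]; print('z counter',np.median(z[300:310,60:200]),'z plate',np.median(z[226:232,270:300]))
col=im.astype(int)
blue=((col[...,2]-col[...,0])>-5)&(hsv[...,2]>100)
roi=np.zeros_like(blue);roi[130:250,235:380]=1
m=(blue&roi).astype(np.uint8)
m=cv2.morphologyEx(m,cv2.MORPH_OPEN,np.ones((3,3)))
m2=cv2.morphologyEx(m|((l==i)),cv2.MORPH_CLOSE,np.ones((9,9)))
print('plate',rect(m2.astype(np.uint8),10))
hi=roi&(z>32)&(z<46)&blue
cv2.imwrite('pics/top_crop.png',cv2.resize(np.hstack([im[130:250,235:380,::-1],cv2.cvtColor(m2[130:250,235:380].astype(np.uint8)*255,cv2.COLOR_GRAY2BGR)]),None,fx=2.7,fy=2.7,interpolation=cv2.INTER_NEAREST))
# ball
for c,roi in((T,(150,195,240,285)),(S,(220,248,255,290))):
    a,b,d,e=roi;h=c['color'][a:b,d:e].max(-1)<45
    n2,l2,s2,c2=cv2.connectedComponentsWithStats(h.astype(np.uint8))
    k=1+s2[1:,4].argmax();u,v=c2[k]+[d,a];
    (cu,cv_),r=cv2.minEnclosingCircle(np.argwhere(l2==k)[:,::-1].astype(np.float32))
    print('ball',u,v,s2[k],(cu+d,cv_+a,r),world(c,cu+d,cv_+a,112))
```

```text
lime [ 74.88844499 159.18269822] [  11  111  119   94 6508]
lime [562.91491228 162.07953216] [ 506  115  120   93 6840]
lime [322.79105546 193.40429338] [ 296  163   55   62 2795]
lime [371.01931201 282.8038624 ] [ 345  256   54   56 1657]
lime [271.9192217  287.60082547] [ 247  261   51   55 1696]
tray ((606.4967651367188, -6.1169891357421875), (128.48260498046875, 149.9239501953125), 82.22338104248047)
z counter 0.9947485005133103 z plate 10.306743838827742
plate ((619.4840698242188, 39.24320983886719), (300.01947021484375, 238.7360382080078), 83.64089965820312)
ball 259.82508250825083 172.9108910891089 [ 10  13  21  20 303] (259.81343269348145, 172.58209037780762, 10.446861267089844) [651.19495699 146.18165864 112.        ]
ball 271.52840909090907 236.14204545454544 [  6   6  29  22 352] (274.87254905700684, 235.44607830047607, 14.567708969116211) [639.41230824 145.13116078 112.        ]
```

View pics/top_crop.png

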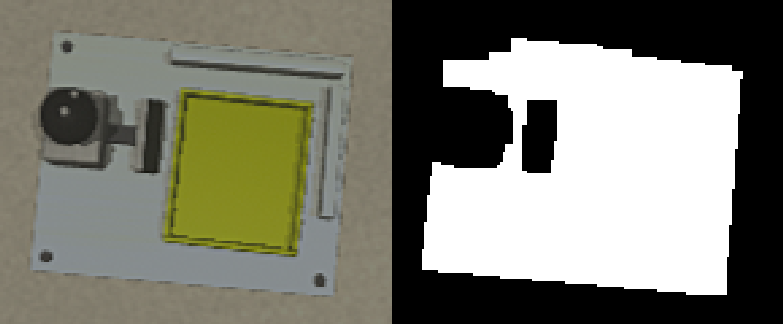

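>>> arm_command(
  deltas=[
    {"dx": 0.015, "dy": 0.0329, "yaw": -1.5},
    {"dx": 0.015, "dy": 0.0329, "yaw": -1.5},
    {"dx": 0.015, "dy": 0.0329, "yaw": -1.5},
    {"dx": 0.015, "dy": 0.0329, "yaw": -1.5},
    {"dx": 0.015, "dy": 0.0329, "yaw": -1.5},
    {"dx": 0.015, "dy": 0.0329, "yaw": -1.5},
    {"dx": 0.015, "dy": 0.0329, "yaw": -1.5},
    {"dx": 0.015, "dy": 0.0329, "yaw": -1.5},
    {"dx": 0.015, "dy": 0.0329, "yaw": -1.5},
    {"dx": 0.015, "dy": 0.0329, "yaw": -1.5},
    {"dx": 0.015, "dy": 0.0329, "yaw": -1.5},
    {"dx": 0.015, "dy": 0.0329, "yaw": -1.5},
    {"dx": 0.015, "dy": 0.0329, "yaw": -1.5},
    {"dx": 0.015, "dy": 0.0329, "yaw": -1.5},
    {"dx": 0.015, "dy": 0.0329, "yaw": -1.5},
    {"dx": 0.015, "dy": 0.0329, "yaw": -1.5},
    {"dx": 0.015, "dy": 0.0329, "yaw": -1.5},
    {"dx": 0.015, "dy": 0.0329, "yaw": -1.5},
    {},
    {},
  ],
  gripper=0.095,
)

```text
$.deltas[0]: bad value
```

>>> arm_command(
  deltas=[
    {"dx": 0.015, "dy": 0.0329, "dz": 0, "yaw": -1.5},
    {"dx": 0.015, "dy": 0.0329, "dz": 0, "yaw": -1.5},
    {"dx": 0.015, "dy": 0.0329, "dz": 0, "yaw": -1.5},
    {"dx": 0.015, "dy": 0.0329, "dz": 0, "yaw": -1.5},
    {"dx": 0.015, "dy": 0.0329, "dz": 0, "yaw": -1.5},
    {"dx": 0.015, "dy": 0.0329, "dz": 0, "yaw": -1.5},
    {"dx": 0.015, "dy": 0.0329, "dz": 0, "yaw": -1.5},
    {"dx": 0.015, "dy": 0.0329, "dz": 0, "yaw": -1.5},
    {"dx": 0.015, "dy": 0.0329, "dz": 0, "yaw": -1.5},
    {"dx": 0.015, "dy": 0.0329, "dz": 0, "yaw": -1.5},
    {"dx": 0.015, "dy": 0.0329, "dz": 0, "yaw": -1.5},
    {"dx": 0.015, "dy": 0.0329, "dz": 0, "yaw": -1.5},
    {"dx": 0.015, "dy": 0.0329, "dz": 0, "yaw": -1.5},
    {"dx": 0.015, "dy": 0.0329, "dz": 0, "yaw": -1.5},
    {"dx": 0.015, "dy": 0.0329, "dz": 0, "yaw": -1.5},
    {"dx": 0.015, "dy": 0.0329, "dz": 0, "yaw": -1.5},
    {"dx": 0.015, "dy": 0.0329, "dz": 0, "yaw": -1.5},
    {"dx": 0.015, "dy": 0.0329, "dz": 0, "yaw": -1.5},
    {"dx": 0, "dy": 0, "dz": 0, "yaw": 0},
    {"dx": 0, "dy": 0, "dz": 0, "yaw": 0},
  ],
  gripper=0.095,
)

```text
t: 2.1
eef_pos: [489.9, 7.7, 233.3]
tcp_rot: [3.141, 0.001, -0.109]
ft_force: [-0.2, -0.2, -0.4]
opening: 1.0
grip_force: 0.0
```

>>> arm_command(
  deltas=[
    {"dx": 0, "dy": 0, "dz": -0.03, "yaw": 0},
    {"dx": 0, "dy": 0, "dz": -0.03, "yaw": 0},
    {"dx": 0, "dy": 0, "dz": -0.03, "yaw": 0},
    {"dx": 0, "dy": 0, "dz": -0.03, "yaw": 0},
    {"dx": 0, "dy": 0, "dz": -0.03, "yaw": 0},
    {"dx": 0, "dy": 0, "dz": -0.02, "yaw": 0},
    {"dx": 0, "dy": 0, "dz": -0.014, "yaw": 0},
    {"dx": 0, "dy": 0, "dz": -0.01, "yaw": 0},
    {"dx": 0, "dy": 0, "dz": 0, "yaw": 0},
    {"dx": 0, "dy": 0, "dz": 0, "yaw": 0},
  ],
)

```text
t: 3.1
eef_pos: [490.1, 6.8, 40.0]
tcp_rot: [3.141, -0.0, -0.112]
ft_force: [0.0, 0.2, -0.4]
opening: 0.997
grip_force: 0.0
```

Run:
```python
from h import *
c=read_camera('side')
cv2.imwrite('pics/side1.png',cv2.resize(c['color'][180:300,220:420,::-1],None,fx=4,fy=4))
```

```text
(no output)
```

View pics/side1.png

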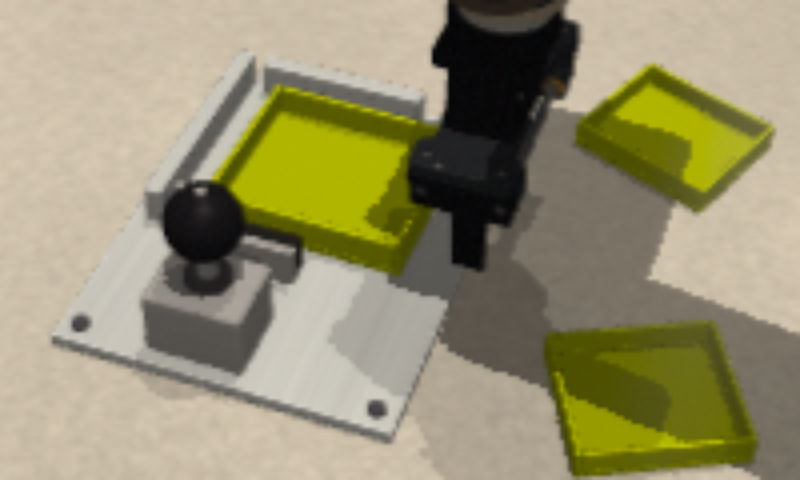

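>>> arm_command(
  deltas=[
    {"dx": 0.006, "dy": -0.0007, "dz": -0.002, "yaw": 0},
    {"dx": 0.006, "dy": -0.0007, "dz": -0.002, "yaw": 0},
    {"dx": 0.006, "dy": -0.0007, "dz": 0, "yaw": 0},
    {"dx": 0.004, "dy": -0.0004, "dz": 0, "yaw": 0},
    {"dx": 0.002, "dy": -0.0002, "dz": 0, "yaw": 0},
    {"dx": 0.002, "dy": -0.0002, "dz": 0, "yaw": 0},
    {"dx": 0.002, "dy": -0.0002, "dz": 0, "yaw": 0},
    {"dx": 0.002, "dy": -0.0002, "dz": 0, "yaw": 0},
    {"dx": 0.002, "dy": -0.0002, "dz": 0, "yaw": 0},
    {"dx": 0.002, "dy": -0.0002, "dz": 0, "yaw": 0},
    {"dx": 0.002, "dy": -0.0002, "dz": 0, "yaw": 0},
    {"dx": 0.002, "dy": -0.0002, "dz": 0, "yaw": 0},
    {"dx": 0.002, "dy": -0.0002, "dz": 0, "yaw": 0},
    {"dx": 0.002, "dy": -0.0002, "dz": 0, "yaw": 0},
  ],
)

```text
t: 4.55
eef_pos: [532.2, 2.7, 35.6]
tcp_rot: [3.142, 0.0, -0.111]
ft_force: [-2.8, 1.0, 0.4]
opening: 0.999
grip_force: 1.6
```

>>> arm_command(
  deltas=[
    {"dx": 0.002, "dy": -0.0002, "dz": 0, "yaw": 0},
    {"dx": 0.002, "dy": -0.0002, "dz": 0, "yaw": 0},
    {"dx": 0.002, "dy": -0.0002, "dz": 0, "yaw": 0},
  ],
)

```text
t: 4.85
eef_pos: [538.3, 2.1, 35.6]
tcp_rot: [3.142, -0.0, -0.111]
ft_force: [-2.4, 0.5, -0.4]
opening: 0.997
grip_force: 1.3
```

>>> arm_command(
  deltas=[
    {"dx": 0.002, "dy": -0.0002, "dz": 0, "yaw": 0},
    {"dx": 0.002, "dy": -0.0002, "dz": 0, "yaw": 0},
    {"dx": 0.001, "dy": -0.0001, "dz": 0, "yaw": 0},
    {"dx": 0.001, "dy": -0.0001, "dz": 0, "yaw": 0},
    {"dx": 0.001, "dy": -0.0001, "dz": 0, "yaw": 0},
  ],
)

```text
t: 5.35
eef_pos: [545.1, 1.4, 35.6]
tcp_rot: [3.142, 0.0, -0.111]
ft_force: [-2.7, -0.2, -0.8]
opening: 1.0
grip_force: 1.0
```

```bash
cat > tray.py <<'E'
from h import *
T=read_camera('top');im=T['color'];hsv=cv2.cvtColor(im,cv2.COLOR_RGB2HSV)
lime=cv2.inRange(hsv,(22,120,60),(40,255,255));lime[:130]=0;lime[245:]=0;lime[:,:240]=0;lime[:,380:]=0
cs=np.vstack(cv2.findContours(lime,cv2.RETR_EXTERNAL,cv2.CHAIN_APPROX_NONE)[0])[:,0]
p=world(T,cs[:,0],cs[:,1],38)[:,:2]-[615.6,4.5]
c,s=np.cos(-.111),np.sin(-.111);f=np.stack([p[:,0]*c+p[:,1]*s,-p[:,0]*s+p[:,1]*c],1)
print('x',np.percentile(f[:,0],[1,99]),'y',np.percentile(f[:,1],[1,99]))
E
python3 tray.py
python3 - <<'E'
from h import *
T=read_camera('top');cv2.imwrite('pics/top2.png',cv2.resize(T['color'][130:250,235:380,::-1],None,fx=5,fy=5))
E
```

```text
x [ 6.3168345  92.20074457] y [-73.30732024  54.55414279]
```

View pics/top2.png

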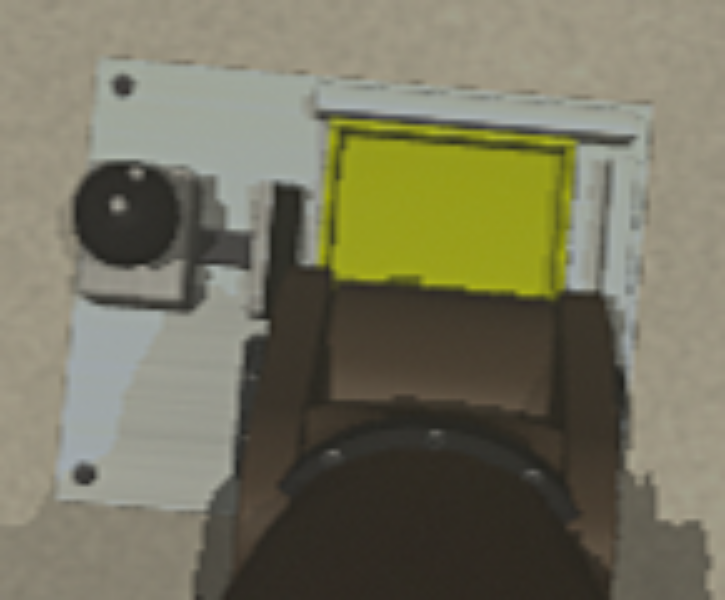

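The tray is square, with its far edge (crop y≈130) about 3 mm short of the back fence, so I creep on.

>>> arm_command(
  deltas=[
    {"dx": 0.0007, "dy": -0.0001, "dz": 0, "yaw": 0},
    {"dx": 0.0007, "dy": -0.0001, "dz": 0, "yaw": 0},
    {"dx": 0.0006, "dy": -0.0001, "dz": 0, "yaw": 0},
  ],
)

```text
t: 5.75
eef_pos: [547.1, 1.1, 35.7]
tcp_rot: [3.141, 0.0, -0.111]
ft_force: [-3.4, -0.2, 0.8]
opening: 1.002
grip_force: 1.2
```

>>> arm_command(
  deltas=[
    {"dx": 0.0005, "dy": 0, "dz": 0, "yaw": 0},
    {"dx": 0.0005, "dy": -0.0001, "dz": 0, "yaw": 0},
  ],
)

```text
t: 5.95
eef_pos: [548.1, 1.0, 35.7]
tcp_rot: [3.142, 0.0, -0.112]
ft_force: [-3.3, 0.4, -0.0]
opening: 1.0
grip_force: 1.2
```

>>> arm_command(
  deltas=[
    {"dx": 0.0005, "dy": 0, "dz": 0, "yaw": 0},
  ],
)

```text
t: 6.05
eef_pos: [548.1, 1.0, 35.7]
tcp_rot: [3.141, 0.001, -0.111]
ft_force: [-6.0, -1.2, 3.7]
opening: 0.999
grip_force: 3.2
```

>>> arm_command(
  deltas=[
    {"dx": 0.0003, "dy": 0, "dz": 0, "yaw": 0},
    {"dx": 0, "dy": 0, "dz": 0, "yaw": 0},
  ],
)

```text
t: 6.25
eef_pos: [548.1, 1.0, 35.7]
tcp_rot: [3.141, 0.002, -0.111]
ft_force: [-7.0, 0.1, 3.6]
opening: 0.997
grip_force: 3.1
```

```bash
python3 tray.py
```

```text
x [10.90105425 94.38486488] y [-73.52558312  54.5642737 ]
```

>>> arm_command(
  deltas=[
    {"dx": 0.0004, "dy": 0, "dz": 0, "yaw": 0},
    {"dx": 0, "dy": 0, "dz": 0, "yaw": 0},
    {"dx": 0, "dy": 0, "dz": 0, "yaw": 0},
  ],
)

```text
t: 6.6
eef_pos: [548.2, 1.0, 35.7]
tcp_rot: [3.141, 0.003, -0.111]
ft_force: [-7.9, -0.2, 4.0]
opening: 1.002
grip_force: 4.0
```

>>> arm_command(
  deltas=[
    {"dx": -0.005, "dy": 0.0006, "dz": 0, "yaw": 0},
    {"dx": -0.01, "dy": 0.001, "dz": 0, "yaw": 0},
    {"dx": -0.015, "dy": 0.0017, "dz": 0, "yaw": 0},
    {"dx": 0, "dy": 0, "dz": 0.03, "yaw": 0},
    {"dx": 0, "dy": 0, "dz": 0.03, "yaw": 0},
    {"dx": 0, "dy": 0, "dz": 0.03, "yaw": 8},
    {"dx": 0, "dy": 0, "dz": 0.03, "yaw": 8},
    {"dx": 0, "dy": 0, "dz": 0.03, "yaw": 8},
    {"dx": 0, "dy": 0, "dz": 0.015, "yaw": 8},
    {"dx": 0.014, "dy": 0.014, "dz": 0, "yaw": 8},
    {"dx": 0.014, "dy": 0.014, "dz": 0, "yaw": 8},
    {"dx": 0.014, "dy": 0.014, "dz": 0, "yaw": 8},
    {"dx": 0.014, "dy": 0.014, "dz": 0, "yaw": 8},
    {"dx": 0.014, "dy": 0.014, "dz": 0, "yaw": 8},
    {"dx": 0.014, "dy": 0.014, "dz": 0, "yaw": 8},
    {"dx": 0.014, "dy": 0.014, "dz": 0, "yaw": 8},
    {"dx": 0.014, "dy": 0.014, "dz": 0, "yaw": 8},
    {"dx": 0.014, "dy": 0.014, "dz": 0, "yaw": 8},
  ],
)

```text
t: 8.4
eef_pos: [645.5, 131.0, 200.6]
tcp_rot: [3.141, 0.0, 1.71]
ft_force: [-0.8, -1.3, -0.3]
opening: 0.996
grip_force: 0.0
```

>>> arm_command(
  deltas=[
    {"dx": 0.007, "dy": 0.016, "dz": 0, "yaw": 8},
    {"dx": 0, "dy": 0, "dz": 0, "yaw": 8},
    {"dx": 0, "dy": 0, "dz": 0, "yaw": 8},
    {"dx": 0, "dy": 0, "dz": 0, "yaw": 8},
    {"dx": 0, "dy": 0, "dz": 0, "yaw": 8},
    {"dx": 0, "dy": 0, "dz": 0, "yaw": 8},
    {"dx": 0, "dy": 0, "dz": 0, "yaw": 8},
    {"dx": 0, "dy": 0, "dz": 0, "yaw": 8},
    {"dx": 0, "dy": 0, "dz": 0, "yaw": 0},
    {"dx": 0, "dy": 0, "dz": 0, "yaw": 0},
  ],
)

```text
t: 9.4
eef_pos: [652.1, 146.3, 200.6]
tcp_rot: [3.141, 0.0, 2.817]
ft_force: [0.5, 0.2, 0.3]
opening: 1.0
grip_force: 0.0
```

```bash
python3 tray.py; python3 -c "
from h import *
s=state();print(s['eef_pos'],s['joints'],s['tcp_rot'],s['ft_force'],s['moment'])"
```

```text
x [-55.80909406  94.34255771] y [-73.51474207  55.14310869]
[652.15778198 146.29630745 200.65757989] [ 1.21877286e-01  5.83987477e-01  1.48052528e+00  1.10102366e-04
  1.07676787e+00 -1.12422484e+00] [3.14137045e+00 2.39556302e-04 2.81684623e+00] [-0.30928548 -0.29853566 -0.11171571] [ 0.04283677 -0.13133011  0.01516077]
```

>>> arm_command(
  deltas=[
    {"dx": 0, "dy": 0, "dz": -0.025, "yaw": 0},
    {"dx": 0, "dy": 0, "dz": -0.025, "yaw": 0},
    {"dx": 0, "dy": 0, "dz": -0.02, "yaw": 0},
    {"dx": 0, "dy": 0, "dz": -0.012, "yaw": 0},
    {"dx": 0, "dy": 0, "dz": -0.0066, "yaw": 0},
    {"dx": 0, "dy": 0, "dz": 0, "yaw": 0},
    {"dx": 0, "dy": 0, "dz": 0, "yaw": 0},
  ],
)

```text
t: 10.15
eef_pos: [652.7, 146.4, 112.8]
tcp_rot: [3.141, 0.001, 2.82]
ft_force: [1.2, 0.1, -0.1]
opening: 1.003
grip_force: 0.0
```

Run:
```python
from h import *
c=read_camera('side')
cv2.imwrite('pics/side3.png',cv2.resize(c['color'][180:290,220:360,::-1],None,fx=5,fy=5))
s=state();print(s['eef_pos'],s['ft_force'],s['moment'])
```

```text
[652.72555629 146.38171742 113.04602121] [-0.13733864 -0.64730118 -0.30663784] [ 0.05673789 -0.10036283 -0.00359205]
```

View pics/side3.png

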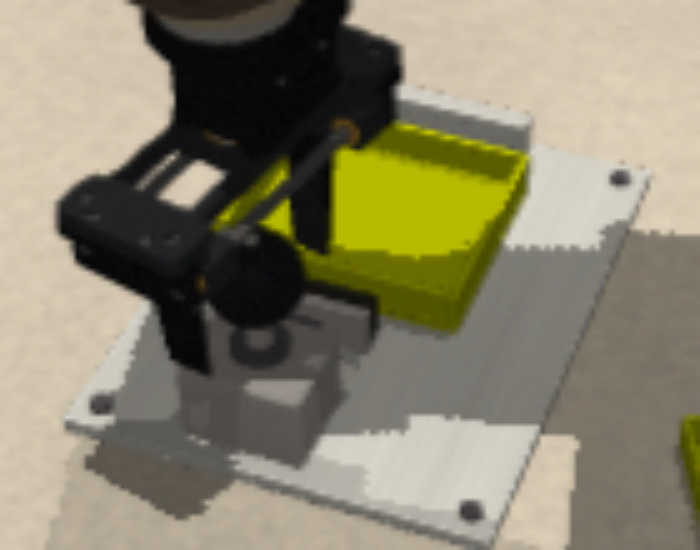

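The fingers straddle the ball (crop 255,280) and the tray is flat against the back fence. Next I close the gripper.

>>> arm_command(
  deltas=[
    {"dx": -0.001, "dy": 0, "dz": -0.0008, "yaw": 0},
    {"dx": 0, "dy": 0, "dz": 0, "yaw": 0},
    {"dx": 0, "dy": 0, "dz": 0, "yaw": 0},
    {"dx": 0, "dy": 0, "dz": 0, "yaw": 0},
    {"dx": 0, "dy": 0, "dz": 0, "yaw": 0},
    {"dx": 0, "dy": 0, "dz": 0, "yaw": 0},
    {"dx": 0, "dy": 0, "dz": 0, "yaw": 0},
    {"dx": 0, "dy": 0, "dz": 0, "yaw": 0},
  ],
  gripper=0.03,
)

```text
t: 11.0
eef_pos: [650.9, 145.3, 111.2]
tcp_rot: [-3.14, -0.001, 2.821]
ft_force: [-2.1, -6.1, 1.8]
opening: 0.537
grip_force: 30.0
```

```bash
cat > s.py <<'E'
from h import *
s=state();print(s['t'],s['eef_pos'].round(1),s['ft_force'].round(1),s['moment'].round(3),'j6',s['joints'][5].round(3),'yaw',s['tcp_rot'][2].round(3),s['opening']*95.1,s['grip_force'])
E
python3 s.py
```

```text
11.0 [650.9 145.3 111.2] [-2.1 -6.1  1.8] [-1.014  0.274  0.023] j6 -1.128 yaw 2.821 51.09910567040269 30.000238716602325
```

>>> arm_command(
  deltas=[
    {"dx": -0.0005, "dy": -0.001, "dz": 0, "yaw": -4},
    {"dx": 0, "dy": 0, "dz": 0, "yaw": -4},
    {"dx": 0, "dy": 0, "dz": 0, "yaw": -4},
    {"dx": 0, "dy": 0, "dz": 0, "yaw": -4},
    {"dx": 0, "dy": 0, "dz": 0, "yaw": -4},
  ],
)

```text
t: 11.5
eef_pos: [651.0, 145.4, 111.2]
tcp_rot: [3.141, 0.0, 2.469]
ft_force: [2.0, 1.6, -0.9]
opening: 0.534
grip_force: 30.0
```

```bash
python3 s.py;python3 tray.py
```

```text
11.5 [651.  145.4 111.2] [ 2.   1.6 -0.9] [ 0.134 -0.306  0.177] j6 -0.778 yaw 2.469 50.779416797471065 29.997973144054413
x [-55.80909406  94.34255771] y [-73.51474207  55.15484964]
```

>>> arm_command(
  deltas=[
    {"dx": 0, "dy": 0, "dz": 0, "yaw": -4},
    {"dx": 0, "dy": 0, "dz": 0, "yaw": -4},
    {"dx": 0, "dy": 0, "dz": 0, "yaw": -4},
    {"dx": 0, "dy": 0, "dz": 0, "yaw": -4},
    {"dx": 0, "dy": 0, "dz": 0, "yaw": -4},
    {"dx": 0, "dy": 0, "dz": 0, "yaw": -4},
    {"dx": 0, "dy": 0, "dz": 0, "yaw": -4},
  ],
)

```text
t: 12.25
eef_pos: [651.2, 145.5, 111.2]
tcp_rot: [3.14, 0.0, 1.982]
ft_force: [3.4, 2.0, -2.2]
opening: 0.529
grip_force: 30.0
```

```bash
python3 s.py;python3 tray.py
```

```text
12.25 [651.2 145.5 111.2] [ 3.4  2.  -2.2] [ 0.169 -0.462  0.224] j6 -0.29 yaw 1.982 50.29381040927321 29.99774694442749
x [-55.80909406  94.34255771] y [-73.51474207  56.10480201]
```

>>> arm_command(
  deltas=[
    {"dx": 0, "dy": 0, "dz": 0, "yaw": -4},
    {"dx": 0, "dy": 0, "dz": 0, "yaw": -4},
    {"dx": 0, "dy": 0, "dz": 0, "yaw": -4},
    {"dx": 0, "dy": 0, "dz": 0, "yaw": -4},
    {"dx": 0, "dy": 0, "dz": 0, "yaw": -4},
    {"dx": 0, "dy": 0, "dz": 0, "yaw": -4},
    {"dx": 0, "dy": 0, "dz": 0, "yaw": -4},
  ],
)

```text
t: 13.0
eef_pos: [651.4, 145.5, 111.2]
tcp_rot: [3.14, -0.0, 1.494]
ft_force: [6.0, 1.4, -2.7]
opening: 0.534
grip_force: 30.0
```

```bash
python3 s.py;python3 tray.py
```

```text
13.0 [651.4 145.5 111.2] [ 6.   1.4 -2.7] [ 0.314 -0.733  0.261] j6 0.197 yaw 1.494 50.75516345526751 29.997602999210358
x [-55.80903784  94.34238444] y [-77.16832343  52.08258572]
```

>>> arm_command(
  deltas=[
    {"dx": 0.001, "dy": 0, "dz": 0, "yaw": -4},
    {"dx": 0, "dy": 0, "dz": 0, "yaw": -4},
    {"dx": 0, "dy": 0, "dz": 0, "yaw": -4},
    {"dx": 0, "dy": 0, "dz": 0, "yaw": -4},
    {"dx": 0, "dy": 0, "dz": 0, "yaw": -4},
    {"dx": 0, "dy": 0, "dz": 0, "yaw": -4},
  ],
)

```text
t: 13.65
eef_pos: [651.7, 145.5, 111.2]
tcp_rot: [-3.141, 0.0, 1.076]
ft_force: [0.7, 1.0, -1.0]
opening: 0.534
grip_force: 30.0
```

```bash
python3 s.py;python3 tray.py
```

```text
13.65 [651.7 145.5 111.2] [ 0.7  1.  -1. ] [ 0.223 -0.042  0.214] j6 0.616 yaw 1.076 50.741520398918254 29.998018741607666
x [-55.80903784  94.34238444] y [-82.65848888  47.33960878]
```

>>> arm_command(
  deltas=[
    {"dx": 0, "dy": 0, "dz": 0, "yaw": -2},
    {"dx": 0, "dy": 0, "dz": 0, "yaw": -2},
    {"dx": 0, "dy": 0, "dz": 0, "yaw": -2},
    {"dx": 0, "dy": 0, "dz": 0, "yaw": -2},
  ],
)

```text
t: 14.1
eef_pos: [651.7, 145.4, 111.2]
tcp_rot: [-3.142, 0.0, 0.938]
ft_force: [1.6, 2.0, -0.8]
opening: 0.535
grip_force: 30.0
```

```bash
python3 s.py;python3 tray.py
```

```text
14.1 [651.7 145.4 111.2] [ 1.6  2.  -0.8] [ 0.272 -0.071  0.258] j6 0.753 yaw 0.938 50.83345826248602 29.999185502529144
x [-55.80903784  94.34238444] y [-84.07891609  45.68359224]
```

>>> arm_command(
  deltas=[
    {"dx": 0, "dy": 0, "dz": 0, "yaw": -2},
    {"dx": 0, "dy": 0, "dz": 0, "yaw": -2},
    {"dx": 0, "dy": 0, "dz": 0, "yaw": -2},
  ],
)

```text
t: 14.45
eef_pos: [651.8, 145.4, 111.2]
tcp_rot: [3.142, -0.0, 0.834]
ft_force: [0.7, 1.1, -1.1]
opening: 0.534
grip_force: 30.0
```

```bash
python3 s.py;python3 tray.py
```

```text
14.45 [651.8 145.4 111.2] [ 0.7  1.1 -1.1] [ 0.219 -0.059  0.24 ] j6 0.858 yaw 0.834 50.779666589281895 29.999147951602936
x [-55.80909406  94.34255771] y [-85.13217602  44.29785866]
```

>>> arm_command(
  deltas=[
    {"dx": 0, "dy": 0, "dz": 0, "yaw": -2},
    {"dx": 0, "dy": 0, "dz": 0, "yaw": -2},
    {"dx": 0, "dy": 0, "dz": 0, "yaw": -2},
  ],
)

```text
t: 14.8
eef_pos: [651.8, 145.4, 111.2]
tcp_rot: [3.141, -0.0, 0.729]
ft_force: [0.7, 1.0, -1.0]
opening: 0.536
grip_force: 30.0
```

```bash
python3 s.py;python3 tray.py
```

```text
14.8 [651.8 145.4 111.2] [ 0.7  1.  -1. ] [ 0.185 -0.074  0.235] j6 0.963 yaw 0.729 50.98209898958286 29.999208748340607
x [-55.90642114  94.34255771] y [-86.81409279  43.08515957]
```

>>> arm_command(
  deltas=[
    {"dx": 0, "dy": 0, "dz": 0, "yaw": -2},
    {"dx": 0, "dy": 0, "dz": 0, "yaw": -2},
    {"dx": 0, "dy": 0, "dz": 0, "yaw": -2},
  ],
)

```text
t: 15.15
eef_pos: [651.8, 145.3, 111.2]
tcp_rot: [3.141, -0.0, 0.624]
ft_force: [1.7, 1.0, -1.2]
opening: 0.533
grip_force: 30.0
```

```bash
python3 s.py;python3 tray.py
```

```text
15.15 [651.8 145.3 111.2] [ 1.7  1.  -1.2] [ 0.181 -0.185  0.185] j6 1.067 yaw 0.624 50.70137114125801 29.999176561832428
x [-55.91888114  94.34238444] y [-87.73349552  41.70412576]
```

>>> arm_command(
  deltas=[
    {"dx": 0, "dy": 0, "dz": 0, "yaw": -2},
    {"dx": 0, "dy": 0, "dz": 0, "yaw": -2},
  ],
)

```text
t: 15.4
eef_pos: [651.9, 145.3, 111.2]
tcp_rot: [3.141, -0.0, 0.554]
ft_force: [2.1, 0.5, -1.7]
opening: 0.533
grip_force: 30.0
```

```bash
python3 s.py;python3 tray.py
```

```text
15.4 [651.9 145.3 111.2] [ 2.1  0.5 -1.7] [ 0.187 -0.199  0.232] j6 1.137 yaw 0.554 50.701087254357525 29.99916762113571
x [-55.90537884  94.34238444] y [-88.55650741  40.98270786]
```

>>> arm_command(
  deltas=[
    {"dx": 0, "dy": 0, "dz": 0, "yaw": -2},
    {"dx": 0, "dy": 0, "dz": 0, "yaw": -2},
  ],
)

```text
t: 15.65
eef_pos: [651.9, 145.3, 111.2]
tcp_rot: [3.141, -0.0, 0.484]
ft_force: [1.3, -0.1, -2.3]
opening: 0.535
grip_force: 30.0
```

```bash
python3 s.py;python3 tray.py
```

```text
15.65 [651.9 145.3 111.2] [ 1.3 -0.1 -2.3] [ 0.203 -0.246  0.282] j6 1.207 yaw 0.484 50.872136263159206 29.999054074287415
x [-55.80903784  94.34238444] y [-90.74756881  40.24775869]
```

>>> arm_command(
  deltas=[
    {"dx": 0, "dy": 0, "dz": 0, "yaw": -2},
    {"dx": 0, "dy": 0, "dz": 0, "yaw": -2},
  ],
)

```text
t: 15.9
eef_pos: [651.9, 145.2, 111.2]
tcp_rot: [3.141, -0.0, 0.415]
ft_force: [2.2, -0.1, -1.3]
opening: 0.536
grip_force: 30.0
```

```bash
python3 s.py;python3 tray.py
```

```text
15.9 [651.9 145.2 111.2] [ 2.2 -0.1 -1.3] [ 0.089 -0.281  0.28 ] j6 1.277 yaw 0.415 50.97454036042565 29.999071061611176
x [-55.80903784  94.34238444] y [-91.5170855   39.36502924]
```

>>> arm_command(
  deltas=[
    {"dx": 0, "dy": 0, "dz": 0, "yaw": -2},
    {"dx": 0, "dy": 0, "dz": 0, "yaw": -1},
  ],
)

```text
t: 16.15
eef_pos: [651.9, 145.2, 111.2]
tcp_rot: [3.141, -0.0, 0.362]
ft_force: [2.6, 0.1, -2.3]
opening: 0.537
grip_force: 30.0
```

```bash
python3 s.py;python3 tray.py;python3 s.py
```

```text
16.15 [651.9 145.2 111.2] [ 2.6  0.1 -2.3] [ 0.043 -0.303  0.248] j6 1.33 yaw 0.362 51.03764759279108 29.99953329563141
x [-55.90537884  94.34238444] y [-91.80499879  38.79932718]
16.2 [651.9 145.2 111.2] [ 3.1 -0.4 -3. ] [ 0.044 -0.326  0.178] j6 1.331 yaw 0.36 51.03223642019498 29.99950736761093
```

>>> arm_command(
  deltas=[
    {"dx": 0, "dy": 0, "dz": 0, "yaw": -1.5},
    {"dx": 0, "dy": 0, "dz": 0, "yaw": -1.5},
  ],
)

```text
t: 16.4
eef_pos: [651.9, 145.2, 111.2]
tcp_rot: [3.141, -0.0, 0.307]
ft_force: [3.0, -1.0, -1.8]
opening: 0.538
grip_force: 30.0
```

```bash
python3 s.py;python3 tray.py
```

```text
16.4 [651.9 145.2 111.2] [ 3.  -1.  -1.8] [-0.061 -0.487  0.305] j6 1.385 yaw 0.307 51.116529237932006 29.999075531959534
x [-55.80903784  94.34238444] y [-92.22492596  38.150559  ]
```

>>> arm_command(
  deltas=[
    {"dx": 0, "dy": 0, "dz": 0, "yaw": -1.5},
    {"dx": 0, "dy": 0, "dz": 0, "yaw": -1.5},
  ],
)

```text
t: 16.65
eef_pos: [651.9, 145.2, 111.2]
tcp_rot: [3.141, -0.0, 0.253]
ft_force: [3.4, -2.5, -1.8]
opening: 0.536
grip_force: 30.0
```

```bash
python3 s.py;python3 tray.py
```

```text
16.65 [651.9 145.2 111.2] [ 3.4 -2.5 -1.8] [-0.222 -0.571  0.276] j6 1.438 yaw 0.253 50.98801657054347 29.998970925807953
x [-55.80903784  94.34238444] y [-92.31059076  37.4261051 ]
```

>>> arm_command(
  deltas=[
    {"dx": 0, "dy": 0, "dz": 0, "yaw": -1.5},
    {"dx": 0, "dy": 0, "dz": 0, "yaw": -1.5},
  ],
)

```text
t: 16.9
eef_pos: [651.9, 145.2, 111.3]
tcp_rot: [3.141, -0.0, 0.201]
ft_force: [4.2, -3.0, -3.1]
opening: 0.537
grip_force: 30.0
```

```bash
python3 s.py;python3 tray.py
```

```text
16.9 [651.9 145.2 111.3] [ 4.2 -3.  -3.1] [-0.369 -0.684  0.217] j6 1.491 yaw 0.201 51.0962823744698 29.999033510684967
x [-55.90642114  94.34255771] y [-92.7748017   37.00935072]
```

>>> arm_command(
  deltas=[
    {"dx": 0.0007, "dy": -0.0005, "dz": 0, "yaw": -1.5},
    {"dx": 0, "dy": 0, "dz": 0, "yaw": -1.5},
  ],
)

```text
t: 17.15
eef_pos: [652.0, 145.1, 111.2]
tcp_rot: [-3.141, 0.001, 0.148]
ft_force: [-0.7, 0.9, -1.4]
opening: 0.535
grip_force: 30.0
```

```bash
python3 s.py;python3 tray.py
python3 - <<'E'
from h import *
T=read_camera('top');cv2.imwrite('pics/top4.png',cv2.resize(T['color'][145:235,275:375,::-1],None,fx=6,fy=6,interpolation=cv2.INTER_NEAREST))
E
```

```text
17.15 [652.  145.1 111.2] [-0.7  0.9 -1.4] [0.206 0.139 0.31 ] j6 1.543 yaw 0.148 50.87847967183075 29.999252557754517
x [-55.90537884  94.34238444] y [-92.77436372  36.98352499]
```

View pics/top4.png

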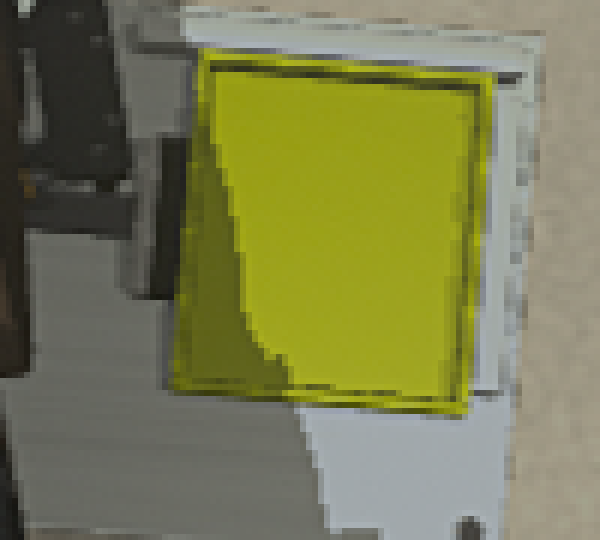

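The tray edges have stopped moving, so it is on the side fence (crop 490,240). Now the last small steps.

>>> arm_command(
  deltas=[
    {"dx": 0, "dy": 0, "dz": 0, "yaw": -1},
    {"dx": 0, "dy": 0, "dz": 0, "yaw": -1},
  ],
)

```text
t: 17.45
eef_pos: [652.0, 145.1, 111.2]
tcp_rot: [-3.141, 0.001, 0.114]
ft_force: [-3.0, 1.7, -0.0]
opening: 0.533
grip_force: 30.0
```

```bash
python3 s.py;python3 tray.py;python3 s.py;python3 tray.py >/dev/null;python3 s.py
```

```text
17.45 [652.  145.1 111.2] [-3.   1.7 -0. ] [0.426 0.588 0.281] j6 1.576 yaw 0.114 50.716515656519995 29.99977558851242
x [-55.90537884  94.34238444] y [-92.77436372  37.0090951 ]
17.5 [652.  145.  111.2] [-3.6  2.8  0.4] [0.462 0.645 0.229] j6 1.578 yaw 0.113 50.9404137872818 29.999931156635284
17.55 [652.  145.  111.2] [-4.4  1.7  0.8] [0.511 0.766 0.089] j6 1.576 yaw 0.115 50.48055379721712 30.0003120303154
```

>>> arm_command(
  deltas=[
    {"dx": -0.0003, "dy": 0.0002, "dz": 0, "yaw": -1},
    {"dx": 0, "dy": 0, "dz": 0, "yaw": -1},
  ],
)

```text
t: 17.75
eef_pos: [652.0, 145.0, 111.2]
tcp_rot: [3.141, 0.0, 0.079]
ft_force: [-4.3, 1.0, -0.1]
opening: 0.54
grip_force: 30.0
```

```bash
python3 s.py
```

```text
17.75 [652.  145.  111.2] [-4.3  1.  -0.1] [0.375 0.574 0.366] j6 1.612 yaw 0.079 51.3761099556176 29.999645054340363
```

>>> arm_command(
  deltas=[
    {"dx": 0, "dy": 0, "dz": 0, "yaw": 0},
    {"dx": 0, "dy": 0, "dz": 0, "yaw": 0},
    {"dx": 0, "dy": 0, "dz": 0, "yaw": 0},
    {"dx": 0, "dy": 0, "dz": 0, "yaw": 0},
    {"dx": 0, "dy": 0, "dz": 0, "yaw": 0},
    {"dx": 0, "dy": 0, "dz": 0, "yaw": 0},
  ],
  gripper=0.095,
)

```text
t: 18.35
eef_pos: [652.2, 145.0, 111.3]
tcp_rot: [3.142, -0.0, 0.08]
ft_force: [0.1, 0.0, 0.0]
opening: 0.969
grip_force: 0.0
```

```bash
python3 s.py;python3 tray.py
```

```text
18.35 [652.2 145.  111.3] [0.1 0.  0. ] [-0.013  0.003  0.016] j6 1.61 yaw 0.08 92.14178870486096 0.0
x [-55.91888114  94.34238444] y [-92.77436372  36.98352499]
```

>>> arm_command(
  deltas=[
    {"dx": 0, "dy": 0, "dz": 0.01, "yaw": 0},
    {"dx": 0, "dy": 0, "dz": 0.02, "yaw": 0},
    {"dx": 0, "dy": 0, "dz": 0.03, "yaw": 0},
    {"dx": 0, "dy": 0, "dz": 0.03, "yaw": 0},
    {"dx": 0, "dy": 0, "dz": 0.02, "yaw": 0},
    {"dx": 0, "dy": 0, "dz": 0, "yaw": 0},
    {"dx": 0, "dy": 0, "dz": 0, "yaw": 0},
  ],
)

```text
t: 19.1
eef_pos: [652.0, 145.0, 221.5]
tcp_rot: [3.142, -0.001, 0.081]
ft_force: [0.3, 0.8, -0.8]
opening: 0.999
grip_force: 0.0
```

```bash
python3 tray.py; python3 s.py; python3 -c "
from cell import job_done
print(job_done())"
```

```text
x [-55.80903784  94.34238444] y [-92.73096215  37.41338191]
19.15 [651.8 145.  220.6] [ 0.1 -0.3  0.3] [-0.001  0.06  -0.001] j6 1.61 yaw 0.081 95.17855401208446 0.0
the job is handed in; nothing more can be done
None
```

I pushed the tray square against the back fence, turned the knob until the jaw held the tray against the side fence at an estimated 11–12 N (from knob torque and turn angle), and handed the job in at about 19 s with the hand lifted clear; no pass or fail came back.

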